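# Put the left-over pack parts back in their bins

## Task

Four parts are left over on the battery assembly bench: a long and a short copper busbar, a white fuse and a ribbed stand-off insulator. Put each back into the blue bin that already holds its kind, on the bin's floor beside the stock: busbars and fuse lying flat and lined up with the ones there, the insulator standing upright. Set the parts down, do not drop them, and leave the roll of tape and the steel socket where they are.

Things in the scene. Friction and masses are not known exactly. Their poses are not given: they have to be found in the camera images.
- long_busbar: the long copper busbar lying flat, 100 mm long (its x axis), 22 mm wide (y), strip 4 mm thick, with a round bolt hole near each end and across its middle a raised hump 26 mm long, whose top is 14 mm above the underside. Take it across its width at the hump. Origin: centre of the underside. About 95 g.
- short_busbar: the short copper busbar lying flat, 64 mm long (its x axis), 22 mm wide (y), strip 4 mm thick, with a round bolt hole near each end and across its middle a raised hump 26 mm long, whose top is 14 mm above the underside. Take it across its width at the hump. Origin: centre of the underside. About 65 g.
- fuse: square-bodied bolt-tag fuse lying on its side: white ceramic body with metal end plates, together 48 mm long (its x axis), 24 mm wide (y) and 24 mm high, with a flat metal tag 16 mm wide, 18 mm long at each end (84 mm overall). Take it across the body. Origin: centre of the body's underside. About 90 g.
- insulator: red-brown ribbed drum insulator standing upright, 30 mm in diameter, 36 mm high, brass thread in its top. Origin: centre of the underside, z up; its yaw does not matter. About 50 g.
- long_busbar_bin: blue open bin, fixed, one of four alike: 130 mm along x, 136 mm along y, rim 32 mm high, walls and floor 3 mm thick. Its stock, three 100 mm busbars lying along x, up to 18 mm above the floor, is fixed along the +y side. Free floor: x -62 to 62, y -65 to 13 mm; middle of the free place: x 0, y -26 mm, 3 mm above the origin. Open the fingers only a little in there. Origin: centre of the underside. May stand either way round.
- short_busbar_bin: blue open bin, fixed, one of four alike: 130 mm along x, 136 mm along y, rim 32 mm high, walls and floor 3 mm thick. Its stock, three 64 mm busbars lying along x, up to 18 mm above the floor, is fixed along the +y side. Free floor: x -62 to 62, y -65 to 13 mm; middle of the free place: x 0, y -26 mm, 3 mm above the origin. Open the fingers only a little in there. Origin: centre of the underside. May stand either way round.
- fuse_bin: blue open bin, fixed, one of four alike: 130 mm along x, 136 mm along y, rim 32 mm high, walls and floor 3 mm thick. Its stock, two fuses lying along x, 24 mm high, is fixed along the +y side. Free floor: x -62 to 62, y -65 to 13 mm; middle of the free place: x 0, y -26 mm, 3 mm above the origin. Open the fingers only a little in there. Origin: centre of the underside. May stand either way round.
- insulator_bin: blue open bin, fixed, one of four alike: 130 mm along x, 136 mm along y, rim 32 mm high, walls and floor 3 mm thick. Its stock, three insulators standing side by side, 36 mm high, is fixed along the +y side. Free floor: x -62 to 62, y -65 to 25 mm; middle of the free place: x 0, y -26 mm, 3 mm above the origin. Open the fingers only a little in there. Origin: centre of the underside. May stand either way round.
- tape_roll: roll of amber tape lying flat on the bench among the parts, 66 mm in diameter, 24 mm high. Not to be moved. Origin: centre of the underside.
- socket: plain steel wrench socket standing among the parts, 24 mm in diameter, 38 mm high. Not to be moved. Origin: centre of the underside.
Mind the look-alikes: they are no part of the job. Leave any green or pink look-alike of the fuse alone. Leave any yellow look-alike of the long_busbar alone.

How it is judged:
By the outcome, as a careful person would: the job done as asked, in the order asked, and still so for the second after the job is handed in, with the robot touching nothing.
It also fails if it takes over 112 s, if anything falls off the work surface, if the arm or the gripper's body presses on something with over 40 N, if the wrist force passes 120 N, or if a joint passes its speed limit or range.

## Robot

A 6-joint arm with a two-finger parallel gripper is mounted at the origin on the work surface. World frame = base frame: x ahead of the robot, y to its left, z up, the work surface at z = 0. Lengths are in m, angles in degrees, forces in N, time in s.
With the tool pointing down it reaches from about 0.375 to 0.975 m from the base axis. Payload 3.8 kg.
Tool frame: the origin (TCP) lies on the mounting face of the last link; the fingertips stand robot.tips_ahead ahead of it and the grasp point (between the pads) lies 155 mm ahead of it (robot.tips_ahead is the distance from the TCP to the fingertips, in m); z points along the fingers, y is the direction in which the jaws open and shut (so a half turn about z gives the same grasp; the last joint's range is limited). The gripper opens to 85 mm and grips with 20 to 120 N. Pads are 22 mm wide; open, the fingers measure 114 mm over their backs; the gripper's body (76 mm by 85 mm) begins 54 mm behind the grasp point. The pads swing forward as they close: fully open they stand 13 mm farther back than shut.
Start: joints at [65.724, 15.12, 91.902, -0, 72.978, -2.114], TCP at [0.255, 0.625, 0.405] pointing down, gripper open.
Joint ranges: [-150.88, 150.88], [-54.13, 125.18], [17.81, 147.31], [-75.09, 255.09], [0, 152.58], [-146.25, 146.25]. Speed limits (degrees/s): [147.25, 147.25, 180, 180, 180, 180].

## Interface

Orientations are given as [roll, pitch, yaw] about the fixed x, y, z axes, in that order (R = Rz(yaw) Ry(pitch) Rx(roll)).
In Python, from bench import robot gives the robot as it stands.
- The arm moves only by the tool step_arm, never from a script. Its argument "motion" is one flat list of numbers, 7 for each row, row after row: the shift along the tool's x, y, z in cm, then the turn, a rotation vector about the tool's x, y, z in units of 5 degrees (1.0 is 5 degrees), then the closure in counts, from 0 (fully open) to 255 (shut). A call has 1 to 5 rows; each row is the pose to reach, as a shift and turn from the pose commanded when the call began, along the tool's axes at that moment; what a row does not reach only later rows make up. A row lasts 1/10 s, in which the tool goes at most 50 mm and 8.59 degrees, less where a joint would pass 70% of its speed; a pose out of reach is approached as far as the arm can. A call with a gripper value outside its range is refused whole. The fingers move at their own pace and stop on an object; "grip_force" is the grip in N (left out, the last holds). Time passes only in rows, so rows that repeat a pose let the fingers close. It gives the time, the measured TCP pose, the force and the opening at its end, in the units of the state.
- robot.observe(): the state, without advancing time (a new reading comes with each control period).
- robot.camera(name): name is "side" or "top"; returns (picture, depth): 480x640x3 uint8, blue, green, red; 480x640 float32, m along the optical axis (not along the pixel's ray), 0 where there is no reading.
- robot.camera_params(name): a dict with "fx", "fy", "cx", "cy" (pixels), "k1" (the pictures are not rectified: a ray, as slopes to the right and down, at radius r is drawn at 1 + k1 r^2 times it, then the intrinsics apply), "R" (3x3) and "t" (3): a world point X has camera coordinates R X + t. Camera axes: x right, y down, z forward; pixel columns grow to the right and rows downward; lengths in m; the calibration is good to about 2 mm. A picture is of the moment at which its call begins. camera_params takes no time and is no camera call.
- robot.close_job(): hands the job in, once; it reports no verdict.
The state is a dict: "clock": time; "joint_positions": joint angles; "joint_vel": joint speeds; "joint_efforts": joint torques, N m; "tcp_pos": TCP position; "tool_rot": TCP orientation; "force": force on the tool from outside, world axes, zero at the start; "moment": the same for the moment, N m; "width": finger opening in m.
Only numpy, scipy, OpenCV 4.12 (cv2) and the standard library are available. Lean on these libraries where they do the work, as an engineer would, in place of code of your own. Each camera call takes 0.05 s, during which the arm holds its last target. There are 200 camera calls.

## Working session

There is one attempt and no reset: what is moved stays moved. The work goes in short steps, Python scripts to look and compute and a tool call to move; the robot and the scene stay as the last step left them, time stands still between calls to the robot, and variables do not carry over. Pictures are saved under pics/ and viewed, on a budget of 14 in all, crops included, one or two more only if the job needs it, and the job is handed in when it is done.

Besides the shell and the picture viewer there is one more tool, called as name(argument=value, ...), one argument or row to a line, values as JSON. step_arm: Moves the arm, as the interface text tells. Its arguments: {"type":"object","properties":{"motion":{"type":"array","items":{"type":"number"}},"grip_force":{"type":"number"}},"required":["motion"]}

```bash
ls; mkdir -p pics; python3 - <<'E'
from bench import robot
import cv2,numpy as np
s=robot.observe(); print(s); print(robot.tips_ahead)
for n in("top","side"):
    p,d=robot.camera(n); cv2.imwrite(f"pics/{n}0.png",p); np.save(f"{n}0.npy",d)
    print({k:np.round(v,4).tolist() for k,v in robot.camera_params(n).items()})
E
```

```text
pics
{'clock': 0.0, 'joint_positions': array([ 6.57239371e+01,  1.51691647e+01,  9.19816252e+01,  1.70020540e-03,
        7.29755758e+01, -2.11338505e+00]), 'joint_vel': array([-0.00028337, -0.06281591, -0.00164091, -0.05785711, -0.1586496 ,
        0.00532333]), 'joint_efforts': array([-2.81443971e-05, -5.15108728e+01, -3.67317438e+01, -4.33923651e-04,
        1.33355783e-02,  3.96644339e-06]), 'tcp_pos': array([0.25448347, 0.6248231 , 0.40335801]), 'tool_rot': array([-1.79873780e+02, -6.28350309e-03,  1.57836816e+02]), 'force': array([0.78042132, 0.19753857, 0.26825568]), 'moment': array([-0.00841308,  0.01521384,  0.03765776]), 'width': 0.08554912922148025}
0.1734
{'fx': 606.3446, 'fy': 606.3446, 'cx': 312.5745, 'cy': 236.698, 'k1': -0.195, 'R': [[0.0272, -0.9996, -0.0007], [-0.9975, -0.0271, -0.0646], [0.0646, 0.0025, -0.9979]], 't': [0.0007, 0.4942, 1.0415]}
{'fx': 477.9172, 'fy': 477.9172, 'cx': 315.2365, 'cy': 235.5669, 'k1': -0.0767, 'R': [[0.9807, -0.1953, 0.01], [-0.1002, -0.5459, -0.8318], [0.1679, 0.8148, -0.5549]], 't': [-0.4844, 0.0737, 0.7037]}
```

View pics/top0.png

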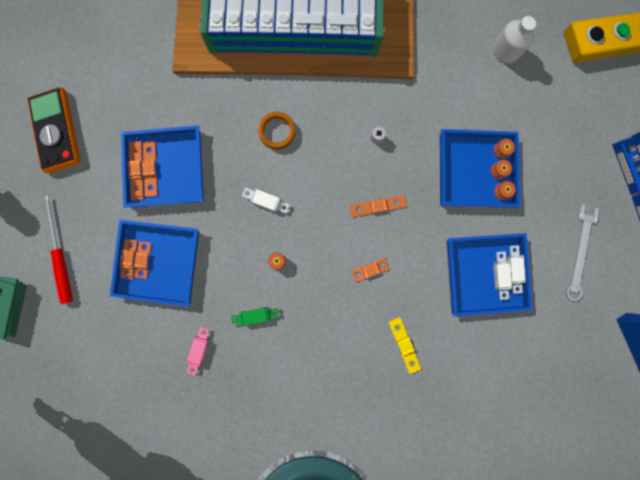

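```bash
cat > h.py <<'E'
from bench import robot
import cv2,numpy as np
def world(n,d,c=None):
    c=robot.camera_params(n); K=np.array([[c["fx"],0,c["cx"]],[0,c["fy"],c["cy"]],[0,0,1.]])
    v,u=np.mgrid[:480,:640]; p=np.stack([u,v],-1).reshape(-1,1,2).astype(float)
    # pixel scale 1+k1 r^2 of the ray = OpenCV k1
    q=cv2.undistortPoints(p,K,np.array([c["k1"],0,0,0.]),).reshape(480,640,2)
    P=np.dstack([q,np.ones((480,640))])*d[...,None]
    return (P-c["t"])@c["R"]   # R^T(P-t)
def rect(W,m):
    """minAreaRect of the biggest blob; world xy"""
    k,l,st,_=cv2.connectedComponentsWithStats(m.astype(np.uint8))
    b=l==1+np.argmax(st[1:,4]); X=W[b]; X=X[np.isfinite(X).all(1)]
    (c,(w,h),a)=cv2.minAreaRect((X[:,:2]*1000).astype(np.float32))
    if w<h: w,h,a=h,w,a-90
    return np.round([c[0],c[1],w,h,(a+90)%180-90],1),np.round(np.percentile(X[:,2]*1000,[5,50,95]),1),int(b.sum())
E
cat > m.py <<'E'
from h import *
p=cv2.imread("pics/top0.png");d=np.load("top0.npy");W=world("top",d)
hsv=cv2.cvtColor(p,cv2.COLOR_BGR2HSV);H,S,V=[hsv[...,i].astype(int) for i in range(3)]
orange=((H<22)|(H>170))&(S>90); blue=(H>105)&(H<125)&(S>150); white=(V>165)&(S<60)
def roi(m,x0,y0,x1,y1):
    r=np.zeros_like(m); r[y0:y1,x0:x1]=m[y0:y1,x0:x1]; return r
for n,m,b in [("long",orange,(340,185,420,225)),("short",orange,(340,250,400,290)),("fuse",white|(W[...,2]>.006),(235,180,300,222)),
  ("ins",orange,(260,245,295,275)),("tape",orange,(250,100,305,155)),("socket",W[...,2]>.015,(365,120,395,148))]:
    print(n,*rect(W,roi(m,*b)))
rim=W[...,2]>.024
for n,b in [("binA",(110,115,215,220)),("binB",(100,210,210,315)),("insbin",(430,115,532,220)),("fusebin",(438,225,542,325))]:
    print(n,*rect(W,roi((blue|rim),*b)))
for n,m,b in [("stA",orange,(126,135,165,205)),("stB",orange,(116,230,160,290)),("stI",orange,(485,130,520,205)),("stF",white,(485,240,530,305))]:
    print(n,*rect(W,roi(m,*b)))
print(W[300:310,320:325].reshape(-1,3).mean(0))
a=cv2.resize(p[110:320,100:310],None,fx=3,fy=3,interpolation=2);b=cv2.resize(p[110:320,335:545],None,fx=3,fy=3,interpolation=2)
cv2.imwrite("pics/a.png",cv2.resize(a,(600,600)));cv2.imwrite("pics/b.png",cv2.resize(b,(600,600)))
E
python3 m.py
```

```text
long [516.4 -53.8 214.8  61.4 -51.7] [ 0.   4.7 15.7] 679
short [430.2 -56.1 132.4  28.7 -74. ] [-0.   6.9 16.6] 428
fuse [515.9  60.7 198.8  52.   43.3] [ 9.3 22.6 26.7] 580
ins [435.9  53.1  80.9  28.   57.2] [26.9 35.7 39.3] 237
tape [567.7  66.6 297.3  66.    8.7] [ 3.5 22.7 26.6] 633
socket [676.  -95.7  23.3  20.9   8. ] [21.9 37.4 40.4] 167
binA [575.5 177.5 408.7 181.3  71.9] [ 0.3  4.6 33.7] 4443
binB [431.2 187.6 351.8 139.   85. ] [ 0.3  4.3 33.6] 5203
insbin [ 580.9 -161.   430.4  173.3  -70. ] [-0.1  4.5 38.7] 5665
fusebin [ 426.4 -185.6  393.   139.1  -85.2] [-0.1  4.4 33.1] 5552
stA [512.2 203.6 408.5 102.9  51.6] [ 4.4 10.4 21.6] 1358
stB [451.4 183.8 342.5  67.9 -87.9] [ 4.8 13.4 22.3] 872
stI [ 550.3 -162.2  427.5   30.   -55.5] [10.8 37.  41.4] 291
stF [ 421.8 -177.8  371.7   72.8  -80.1] [14.4 25.7 29.3] 881
[ 0.37582161 -0.00569574 -0.00039096]
```

View pics/side0.png

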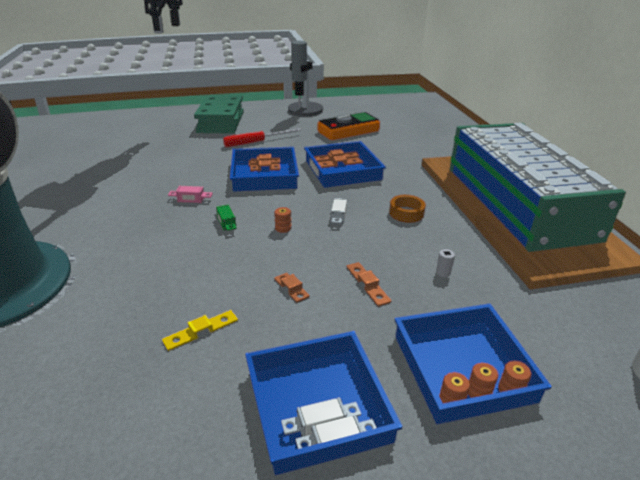

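```bash
sed -i 's/X=X\[np.isfinite(X).all(1)\]/X=X[X[:,2]<.1]/' h.py; sed -i 's/W\[...,2\]>.0\(..\?\)/(abs(W[...,2]-.05-.0\1)<.05)/g' m.py; python3 m.py
```

```text
long [ 553.5 -100.1  100.6   22.8  -77.8] [ 0.   4.7 15.6] 679
short [439.1 -88.3  64.2  23.4 -66.8] [-0.1  6.8 16.4] 428
fuse [558.8 100.3  86.8  27.2  70.3] [ 9.2 22.6 26.6] 580
ins [449.6  74.9  28.5  27.5 -87.7] [26.  35.7 38.9] 237
tape [681.8  82.9  65.9  65.3 -74.7] [ 3.5 22.7 26.5] 633
socket [676.  -95.7  23.3  20.9   8. ] [21.9 37.4 40.4] 167
binA [610.8 285.  143.7 137.5 -84.6] [ 0.3  4.6 33.6] 4442
binB [440.3 291.1 144.1 139.   85. ] [ 0.3  4.3 33.5] 5199
insbin [ 623.8 -284.6  156.   138.2  -89.3] [-0.1  4.5 38.6] 5660
fusebin [ 436.6 -303.6  156.1  139.2  -85.6] [-0.1  4.4 33. ] 5542
stA [608.  323.1 104.9  49.3   6.9] [ 4.4 10.4 21.4] 1358
stB [445.6 328.6  68.   50.5  -1. ] [ 4.8 13.4 22.3] 872
stI [ 662.3 -325.2   31.8   30.   -55.3] [10.7 37.  41.2] 291
stF [ 449.4 -334.9   73.5   51.6    7.1] [14.3 25.6 29.2] 881
[ 0.37582161 -0.00569574 -0.00039096]
```

View pics/a.png

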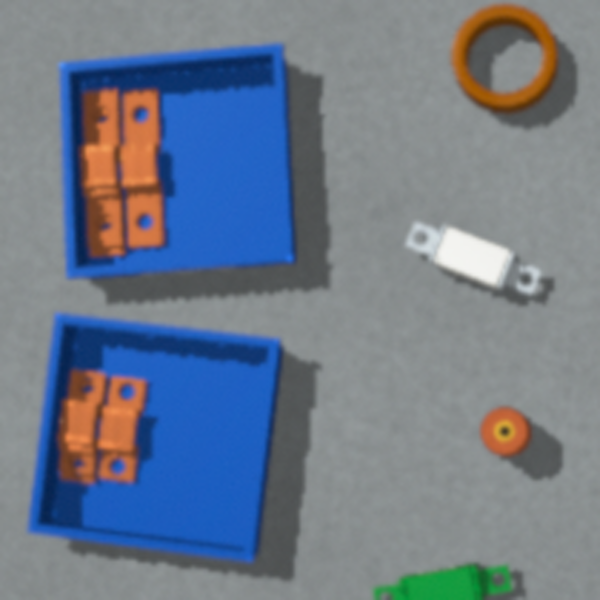

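View pics/b.png

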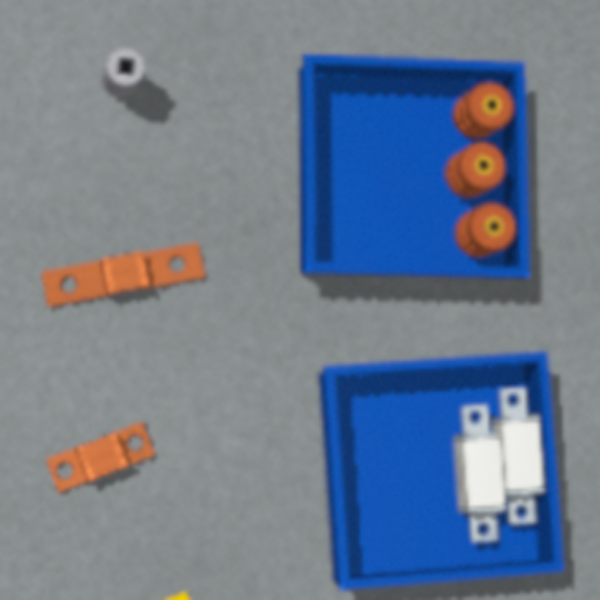

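```bash
cat >> m.py <<'E'
print('---')
Z=W[...,2]
for n,b,cs in [("binA",(110,115,215,220),[(62,63),(283,44),(295,262),(68,278)]),("binB",(100,210,210,315),[(55,314),(281,341),(252,561),(29,531)]),("insbin",(430,115,532,220),[(303,54),(523,63),(529,277),(303,273)]),("fusebin",(438,225,542,325),[(322,368),(545,352),(564,568),(339,588)])]:
    m=roi((abs(Z-.032)<.004)&blue,*b); m=m&(cv2.filter2D(m.astype(np.float32),-1,np.ones((3,3)))>3)
    X=W[m]; r=cv2.minAreaRect((X[:,:2]*1000).astype(np.float32)); print(n,np.round(r[0],1),np.round(r[1],1),round(r[2],1),m.sum())
    c=robot.camera_params("top"); K=np.array([[c["fx"],0,c["cx"]],[0,c["fy"],c["cy"]],[0,0,1.]])
    px=np.array(cs)*.35+[335 if n in("insbin","fusebin") else 100,110]
    q=cv2.undistortPoints(px.reshape(-1,1,2),K,np.array([c["k1"],0,0,0.])).reshape(-1,2)
    D=np.c_[q,np.ones(4)]@c["R"]; C=-c["R"].T@c["t"]
    P=(C+D*((.032-C[2])/D[:,2])[:,None])[:,:2]*1000
    e=np.roll(P,-1,0)-P
    print(np.round(P.mean(0),1),np.round(np.hypot(*e.T),1),np.round((np.degrees(np.arctan2(e[:,1],e[:,0]))+np.array([0,90,0,90])+45)%90-45,1))
E
python3 m.py | sed -n '/---/,$p'
```

```text
---
binA [610.5 284.5] [136.2 142.9] 5.3 963
[609.9 283. ] [140.9 136.1 142.5 135.7] [5.4 5.9 5.2 5.2]
binB [440.4 290.4] [142.5 135.4] 84.7 979
[440.1 289.3] [143.  134.1 140.9 134.1] [-5.2 -5.6 -5.2 -4.6]
insbin [ 623.  -278.7] [136.7 143.7] 0.5 993
[ 622.3 -278.7] [141.3 135.2 143.1 136.4] [0.4 1.  0.9 0.2]
fusebin [ 436.  -297.2] [135.4 144.1] 5.1 985
[ 436.1 -297.5] [141.7 133.5 142.8 133.6] [5.5 6.  5.6 5.6]
```

```bash
cat > plan.py <<'E'
import sys,numpy as np
from scipy.spatial.transform import Rotation as R
from bench import robot
# args: waypoints "x,y,z,yaw" mm/deg (TCP); prints one row per call (<=22 cm, <=38 deg)
s=robot.observe(); p=s["tcp_pos"]*1000; y=s["tool_rot"][2]
print("t",round(s["clock"],1),"p",np.round(p,1),"rot",np.round(s["tool_rot"],1),"w",round(s["width"]*1000,1),"F",np.round(s["force"],1),"j",np.round(s["joint_positions"]))
for a in sys.argv[1:]:
    t=np.array([float(v) for v in a.split(",")]); dy=(t[3]-y+180)%360-180; d=t[:3]-p
    n=max(1,int(np.ceil(max(np.linalg.norm(d)/220,abs(dy)/38))))
    print("->",a)
    for i in range(n):
        r=R.from_euler("xyz",[180,0,y],degrees=True)
        print("  ",np.round(r.inv().apply(d/n)/10,2).tolist(),"turn z",round(-dy/n/5,2))
        y+=dy/n
    p=t[:3]
E
python3 plan.py 553.5,-100.1,300,102.2
```

```text
t 0.1 p [254.5 624.8 403.5] rot [-179.9   -0.   157.8] w 85.8 F [-1.1  0.6  0.8] j [66. 15. 92.  0. 73. -2.]
-> 553.5,-100.1,300,102.2
   [-13.76, -13.96, 2.59] turn z 2.78
   [-16.71, -10.25, 2.59] turn z 2.78
   [-18.69, -5.93, 2.59] turn z 2.78
   [-19.56, -1.26, 2.59] turn z 2.78
```

step_arm(
  motion=[-2.7, -2.8, 0.5, 0, 0, 0.56, 100, -5.5, -5.6, 1, 0, 0, 1.1, 100, -8.2, -8.4, 1.5, 0, 0, 1.7, 100, -11, -11.2, 2, 0, 0, 2.2, 100, -13.8, -14, 2.6, 0, 0, 2.8, 100],
  grip_force=40,
)

```text
clock: 0.6
tcp_pos: [0.3298, 0.4419, 0.3781]
tool_rot: [-180.0, 0.0, 143.8]
force: [0.3, 0.8, 0.1]
width: 0.0521
```

step_arm(
  motion=[-3.3, -2, 0.5, 0, 0, 0.56, 100, -6.6, -4, 1, 0, 0, 1.1, 100, -10, -6.1, 1.5, 0, 0, 1.7, 100, -13.3, -8.2, 2, 0, 0, 2.2, 100, -16.7, -10.2, 2.6, 0, 0, 2.8, 100],
)

```text
clock: 1.1
tcp_pos: [0.4043, 0.2609, 0.3523]
tool_rot: [-180.0, 0.0, 129.7]
force: [1.5, 0.0, 0.5]
width: 0.0518
```

step_arm(
  motion=[-3.7, -1.2, 0.5, 0, 0, 0.56, 100, -7.4, -2.4, 1, 0, 0, 1.1, 100, -11.2, -3.6, 1.5, 0, 0, 1.7, 100, -15, -4.8, 2, 0, 0, 2.2, 100, -18.7, -5.9, 2.6, 0, 0, 2.8, 100],
)

```text
clock: 1.6
tcp_pos: [0.4789, 0.0795, 0.3264]
tool_rot: [180.0, -0.0, 115.7]
force: [-0.5, 0.4, 1.4]
width: 0.0517
```

step_arm(
  motion=[-4.5, -0.3, 0.5, 0, 0, 0.56, 100, -9, -0.6, 1, 0, 0, 1.1, 100, -13.5, -0.9, 1.5, 0, 0, 1.7, 100, -17, -1.1, 2, 0, 0, 2.2, 100, -19.6, -1.3, 2.6, 0, 0, 2.8, 100],
)

```text
clock: 2.1
tcp_pos: [0.553, -0.1033, 0.3002]
tool_rot: [180.0, 0.0, 101.6]
force: [0.1, 0.1, -0.0]
width: 0.0521
```

```bash
python3 plan.py 553.5,-100.1,200,102.2; python3 -c "
from h import *
p,d=robot.camera('side');cv2.imwrite('pics/s1.png',p)"
```

```text
t 2.1 p [ 553.  -103.3  300.2] rot [180.    0.  101.6] w 52.1 F [ 0.1  0.1 -0. ] j [-13.   8. 112.  -0.  60. -25.]
-> 553.5,-100.1,200,102.2
   [0.3, 0.11, 10.02] turn z -0.11
```

step_arm(
  motion=[0.3, 0.1, 3.5, 0, 0, -0.1, 110, 0.3, 0.1, 7, 0, 0, -0.1, 110, 0.3, 0.1, 10, 0, 0, -0.1, 110, 0.3, 0.1, 10, 0, 0, -0.1, 110],
)

```text
clock: 2.55
tcp_pos: [0.5496, -0.097, 0.1956]
tool_rot: [-179.4, -0.3, 102.3]
force: [-1.9, -0.7, -0.6]
width: 0.0487
```

```bash
python3 plan.py 553.5,-100.1,178,102.2; python3 -c "
from h import *
p,d=robot.camera('side');cv2.imwrite('pics/s1.png',cv2.resize(p[130:330,250:520],None,fx=2.9,fy=2.9))"
```

```text
t 2.5 p [549.6 -97.  195.6] rot [-179.4   -0.3  102.3] w 48.7 F [-1.9 -0.7 -0.6] j [-13.  15. 116.   0.  49. -25.]
-> 553.5,-100.1,178,102.2
   [-0.39, 0.32, 1.76] turn z 0.03
```

View pics/s1.png

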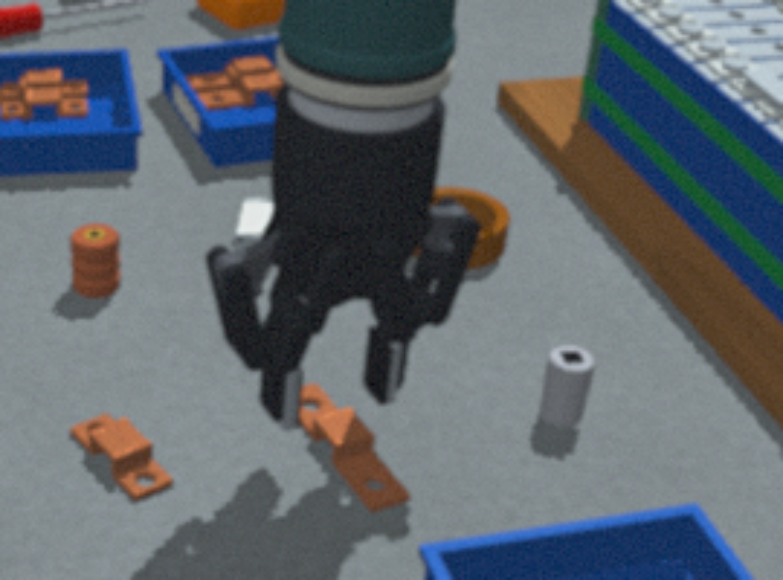

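```bash
python3 plan.py 553.5,-100.1,178,102.2;python3 plan.py 553.5,-100.1,178,102.2
```

```text
t 2.6 p [551.1 -97.3 198.2] rot [-179.7   -0.2  102.3] w 48.5 F [0.1 0.8 0.8] j [-13.  15. 116.   0.  49. -25.]
-> 553.5,-100.1,178,102.2
   [-0.33, 0.18, 2.02] turn z 0.03
t 2.6 p [551.1 -97.3 198.2] rot [-179.7   -0.2  102.3] w 48.5 F [0.1 0.8 0.8] j [-13.  15. 116.   0.  49. -25.]
-> 553.5,-100.1,178,102.2
   [-0.33, 0.18, 2.02] turn z 0.03
```

step_arm(
  motion=[0, 0, 0, 0, 0, 0, 110, 0, 0, 0, 0, 0, 0, 110, 0, 0, 0, 0, 0, 0, 110],
)

```text
clock: 2.9
tcp_pos: [0.5539, -0.0979, 0.2028]
tool_rot: [179.8, 0.1, 102.3]
force: [0.7, 0.0, 0.1]
width: 0.0485
```

```bash
python3 plan.py 553.5,-100.1,178,102.2
```

```text
t 2.9 p [553.9 -97.9 202.8] rot [1.798e+02 1.000e-01 1.023e+02] w 48.5 F [0.7 0.  0.1] j [-13.  15. 116.  -0.  49. -25.]
-> 553.5,-100.1,178,102.2
   [-0.2, -0.09, 2.48] turn z 0.03
```

step_arm(
  motion=[-0.1, 0, 0.7, 0, 0, 0, 110, -0.2, 0, 1.4, 0, 0, 0, 110, -0.2, 0, 1.8, 0, 0, 0, 110, -0.2, 0, 2, 0, 0, 0, 110, -0.2, 0, 2.1, 0, 0, 0, 110],
)

```text
clock: 3.4
tcp_pos: [0.553, -0.0997, 0.179]
tool_rot: [-179.9, -0.0, 102.3]
force: [0.6, 1.2, -0.2]
width: 0.0484
```

step_arm(
  motion=[0, 0, 0, 0, 0, 0, 110, 0, 0, 0, 0, 0, 0, 110, 0, 0, 0, 0, 0, 0, 110, 0, 0, 0, 0, 0, 0, 110, 0, 0, 0, 0, 0, 0, 110],
)

```text
clock: 3.9
tcp_pos: [0.5533, -0.0998, 0.1799]
tool_rot: [180.0, 0.0, 102.3]
force: [-0.7, -0.3, -0.3]
width: 0.0481
```

```bash
python3 plan.py 553.5,-100.1,176.5,102.2
```

```text
t 3.9 p [553.3 -99.8 179.9] rot [180.    0.  102.3] w 48.1 F [-0.7 -0.3 -0.3] j [-13.  17. 116.  -0.  47. -25.]
-> 553.5,-100.1,176.5,102.2
   [-0.04, 0.01, 0.34] turn z 0.03
```

step_arm(
  motion=[0, 0, 0.3, 0, 0, 0, 110, 0, 0, 0.3, 0, 0, 0, 150, 0, 0, 0.3, 0, 0, 0, 190, 0, 0, 0.3, 0, 0, 0, 220, 0, 0, 0.3, 0, 0, 0, 220],
)

```text
clock: 4.4
tcp_pos: [0.5533, -0.0998, 0.1767]
tool_rot: [180.0, 0.0, 102.3]
force: [0.2, -0.5, 0.1]
width: 0.0207
```

step_arm(
  motion=[0, 0, 0, 0, 0, 0, 220, 0, 0, 0, 0, 0, 0, 220, 0, 0, 0, 0, 0, 0, 220, 0, 0, 0, 0, 0, 0, 220, 0, 0, 0, 0, 0, 0, 220],
)

```text
clock: 4.9
tcp_pos: [0.5533, -0.0998, 0.1767]
tool_rot: [180.0, 0.0, 102.3]
force: [1.1, 0.3, 1.6]
width: 0.0205
```

step_arm(
  motion=[0, 0, -0.5, 0, 0, 0, 220, 0, 0, -1.5, 0, 0, 0, 220, 0, 0, -3, 0, 0, 0, 220, 0, 0, -5, 0, 0, 0, 220, 0, 0, -7, 0, 0, 0, 220],
)

```text
clock: 5.4
tcp_pos: [0.5533, -0.0998, 0.2485]
tool_rot: [180.0, 0.0, 102.3]
force: [0.1, -0.3, -0.5]
width: 0.0207
```

step_arm(
  motion=[0, 0, -1.5, 0, 0, 0, 220, 0, 0, -2.5, 0, 0, 0, 220, 0, 0, -3, 0, 0, 0, 220, 0, 0, -3, 0, 0, 0, 220, 0, 0, -3, 0, 0, 0, 220],
)

```text
clock: 5.9
tcp_pos: [0.5529, -0.0997, 0.276]
tool_rot: [-179.9, -0.0, 102.3]
force: [-0.8, 0.3, -0.0]
width: 0.021
```

```bash
python3 plan.py 612.6,258.1,276.5,185.3; python3 -c "
from h import *
p,d=robot.camera('side');cv2.imwrite('pics/s2.png',cv2.resize(p[100:330,250:520],None,fx=2.5,fy=2.5))"
```

```text
t 5.9 p [552.9 -99.7 276. ] rot [-179.9   -0.   102.3] w 21.0 F [-0.8  0.3 -0. ] j [-13.  10. 113.  -0.  57. -25.]
-> 612.6,258.1,276.5,185.3
   [11.22, 4.49, -0.02] turn z -5.53
   [7.86, 9.19, -0.02] turn z -5.53
   [2.69, 11.79, -0.02] turn z -5.53
```

View pics/s2.png

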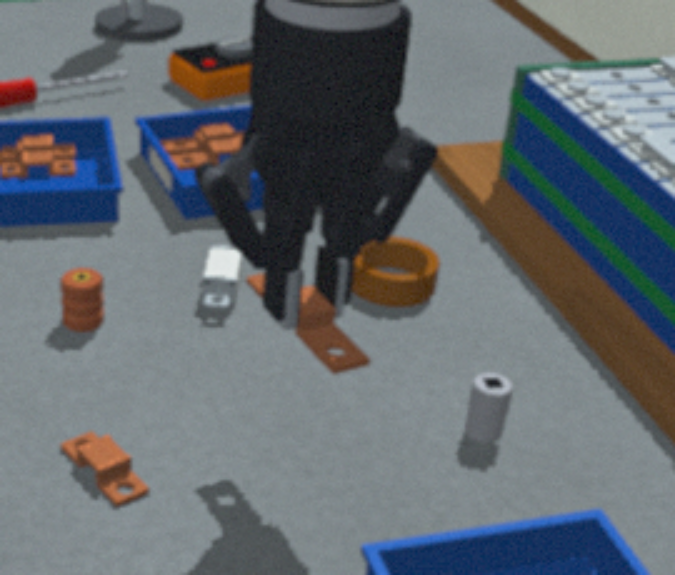

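step_arm(
  motion=[1.5, 0.6, 0, 0, 0, -0.7, 220, 4, 1.6, 0, 0, 0, -2, 220, 6.5, 2.6, 0, 0, 0, -3.2, 220, 9, 3.6, 0, 0, 0, -4.4, 220, 11.2, 4.5, 0, 0, 0, -5.5, 220],
)

```text
clock: 6.45
tcp_pos: [0.5729, 0.0204, 0.2754]
tool_rot: [-179.9, -0.1, 130.1]
force: [0.1, -1.0, -1.5]
width: 0.0209
```

step_arm(
  motion=[1.6, 1.8, 0, 0, 0, -1.1, 220, 3.1, 3.7, 0, 0, 0, -2.2, 220, 4.7, 5.5, 0, 0, 0, -3.3, 220, 6.3, 7.4, 0, 0, 0, -4.4, 220, 7.9, 9.2, 0, 0, 0, -5.5, 220],
)

```text
clock: 6.95
tcp_pos: [0.593, 0.1398, 0.2753]
tool_rot: [-179.9, -0.1, 157.6]
force: [-0.6, 1.2, -0.8]
width: 0.0209
```

step_arm(
  motion=[0.6, 2.5, 0, 0, 0, -1.2, 220, 1.2, 5.5, 0, 0, 0, -2.5, 220, 1.9, 8.3, 0, 0, 0, -3.9, 220, 2.4, 10.6, 0, 0, 0, -5, 220, 2.7, 11.8, 0, 0, 0, -5.5, 220],
)

```text
clock: 7.45
tcp_pos: [0.6137, 0.2599, 0.2753]
tool_rot: [-180.0, -0.1, -174.9]
force: [-0.5, 0.3, -0.3]
width: 0.0206
```

step_arm(
  motion=[0, 0, 0, 0, 0, 0, 220, 0, 0, 0, 0, 0, 0, 220, 0, 0, 0, 0, 0, 0, 220, 0, 0, 0, 0, 0, 0, 220, 0, 0, 0, 0, 0, 0, 220],
)

```text
clock: 7.95
tcp_pos: [0.6139, 0.2573, 0.2768]
tool_rot: [-180.0, -0.0, -175.2]
force: [-0.2, 0.2, -2.0]
width: 0.0209
```

```bash
python3 plan.py 612.6,258.1,183,185.3; python3 -c "
from h import *
p,d=robot.camera('side');cv2.imwrite('pics/s3.png',cv2.resize(p[60:260,200:440],None,fx=3,fy=3))"
```

```text
t 8.0 p [613.9 257.3 276.8] rot [-180.    -0.  -175.2] w 20.9 F [-0.2  0.2 -2. ] j [ 21.  20. 100.  -0.  60. -74.]
-> 612.6,258.1,183,185.3
   [0.12, 0.09, 9.38] turn z -0.11
```

View pics/s3.png

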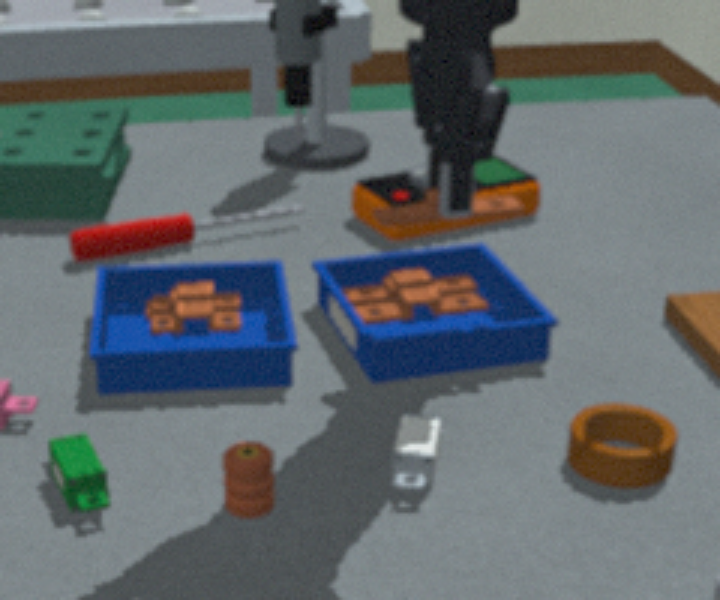

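step_arm(
  motion=[0.1, 0.1, 1.5, 0, 0, 0, 220, 0.1, 0.1, 4, 0, 0, -0.1, 220, 0.1, 0.1, 6, 0, 0, -0.1, 220, 0.1, 0.1, 7.5, 0, 0, -0.1, 220, 0.1, 0.1, 8.4, 0, 0, -0.1, 220],
)

```text
clock: 8.5
tcp_pos: [0.6119, 0.2587, 0.1901]
tool_rot: [-180.0, -0.2, -174.7]
force: [-0.6, 0.0, -1.6]
width: 0.0205
```

step_arm(
  motion=[0, 0, 0.4, 0, 0, 0, 220, 0, 0, 0.6, 0, 0, 0, 220, 0, 0, 0.6, 0, 0, 0, 220, 0, 0, 0.6, 0, 0, 0, 220, 0, 0, 0.6, 0, 0, 0, 220],
)

```text
clock: 9.0
tcp_pos: [0.6132, 0.2593, 0.1877]
tool_rot: [180.0, 0.1, -174.7]
force: [0.1, 0.4, -0.8]
width: 0.0208
```

```bash
python3 plan.py 612.6,258.1,179.7,185.3
```

```text
t 9.0 p [613.2 259.3 187.7] rot [ 1.800e+02  1.000e-01 -1.747e+02] w 20.8 F [ 0.1  0.4 -0.8] j [ 21.  26. 103.   0.  52. -75.]
-> 612.6,258.1,179.7,185.3
   [0.07, -0.11, 0.8] turn z 0.01
```

step_arm(
  motion=[0, -0.1, 0.3, 0, 0, 0, 220, 0, -0.1, 0.5, 0, 0, 0, 220, 0, -0.1, 0.6, 0, 0, 0, 220, 0, -0.1, 0.7, 0, 0, 0, 220, 0, -0.1, 0.7, 0, 0, 0, 220],
)

```text
clock: 9.5
tcp_pos: [0.6128, 0.258, 0.1798]
tool_rot: [-180.0, -0.0, -174.7]
force: [-0.6, 0.0, 1.6]
width: 0.0207
```

```bash
python3 plan.py 612.6,258.1,179.7,185.3
```

```text
t 9.5 p [612.8 258.  179.8] rot [-180.    -0.  -174.7] w 20.7 F [-0.6  0.   1.6] j [ 21.  26. 103.  -0.  51. -75.]
-> 612.6,258.1,179.7,185.3
   [0.02, 0.01, 0.01] turn z 0.01
```

step_arm(
  motion=[0, 0, 0.05, 0, 0, 0, 220, 0, 0, 0.05, 0, 0, 0, 180, 0, 0, 0.05, 0, 0, 0, 165, 0, 0, 0.05, 0, 0, 0, 155, 0, 0, 0.05, 0, 0, 0, 155],
)

```text
clock: 10.0
tcp_pos: [0.6129, 0.2581, 0.1791]
tool_rot: [180.0, 0.0, -174.7]
force: [0.8, -0.4, 1.0]
width: 0.0336
```

step_arm(
  motion=[0, 0, -0.5, 0, 0, 0, 155, 0, 0, -2, 0, 0, 0, 155, 0, 0, -5, 0, 0, 0, 155, 0, 0, -8, 0, 0, 0, 155, 0, 0, -10, 0, 0, 0, 155],
)

```text
clock: 10.5
tcp_pos: [0.6137, 0.2584, 0.2834]
tool_rot: [179.9, 0.3, -174.7]
force: [1.1, -0.2, -0.4]
width: 0.034
```

```bash
python3 plan.py 439.1,-88.3,240,113.2
```

```text
t 10.5 p [613.7 258.4 283.4] rot [ 179.9    0.3 -174.7] w 34.0 F [ 1.1 -0.2 -0.4] j [ 21.  19. 100.  -0.  61. -75.]
-> 439.1,-88.3,240,113.2
   [10.31, -16.45, 2.17] turn z 7.21
   [-1.35, -19.36, 2.17] turn z 7.21
```

step_arm(
  motion=[1.7, -2.7, 0.1, 0, 0, 1.2, 110, 4, -6.4, 0.4, 0, 0, 2.8, 110, 6.3, -10, 1, 0, 0, 4.4, 110, 8.3, -13.3, 1.5, 0, 0, 5.8, 110, 10.3, -16.5, 2, 0, 0, 7.2, 110],
)

```text
clock: 11.0
tcp_pos: [0.5251, 0.083, 0.2606]
tool_rot: [179.9, 0.1, 149.1]
force: [0.6, -0.2, 0.3]
width: 0.0486
```

step_arm(
  motion=[-0.3, -4.6, 0.5, 0, 0, 1.7, 110, -0.6, -9.2, 1, 0, 0, 3.4, 110, -0.9, -13.5, 1.5, 0, 0, 5, 110, -1.2, -17, 2, 0, 0, 6.4, 110, -1.35, -19.4, 2.2, 0, 0, 7.2, 110],
)

```text
clock: 11.5
tcp_pos: [0.4373, -0.0913, 0.2382]
tool_rot: [180.0, 0.1, 113.0]
force: [-0.2, 0.7, 0.4]
width: 0.0485
```

step_arm(
  motion=[0, 0, 0, 0, 0, 0, 110, 0, 0, 0, 0, 0, 0, 110, 0, 0, 0, 0, 0, 0, 110, 0, 0, 0, 0, 0, 0, 110, 0, 0, 0, 0, 0, 0, 110],
)

```text
clock: 12.0
tcp_pos: [0.4389, -0.0888, 0.2374]
tool_rot: [180.0, 0.0, 113.4]
force: [-0.1, -0.9, 0.4]
width: 0.0488
```

```bash
python3 plan.py 439.1,-88.3,177,113.2
```

```text
t 12.0 p [438.9 -88.8 237.4] rot [180.    0.  113.4] w 48.8 F [-0.1 -0.9  0.4] j [-15.   0. 128.   0.  52. -38.]
-> 439.1,-88.3,177,113.2
   [0.04, 0.04, 6.04] turn z 0.05
```

step_arm(
  motion=[0, 0, 1, 0, 0, 0, 110, 0, 0, 2.5, 0, 0, 0, 110, 0, 0, 4, 0, 0, 0, 110, 0, 0, 5, 0, 0, 0, 110, 0, 0, 5.6, 0, 0, 0, 110],
)

```text
clock: 12.5
tcp_pos: [0.4378, -0.0892, 0.1797]
tool_rot: [-179.9, -0.1, 113.4]
force: [-0.7, -0.1, -0.2]
width: 0.0484
```

step_arm(
  motion=[0, 0, 0.2, 0, 0, 0, 110, 0, 0, 0.3, 0, 0, 0, 110, 0, 0, 0.3, 0, 0, 0, 110, 0, 0, 0.3, 0, 0, 0, 110, 0, 0, 0.3, 0, 0, 0, 110],
)

```text
clock: 13.0
tcp_pos: [0.4387, -0.0896, 0.1787]
tool_rot: [180.0, 0.0, 113.3]
force: [-0.9, 0.0, -0.6]
width: 0.049
```

```bash
python3 plan.py 439.1,-88.3,176.7,113.2;  python3 -c "
from h import *
p,d=robot.camera('side');cv2.imwrite('pics/s4.png',cv2.resize(p[200:350,220:420],None,fx=3,fy=3))"
```

```text
t 13.0 p [438.7 -89.6 178.7] rot [180.    0.  113.3] w 49.0 F [-0.9  0.  -0.6] j [-15.   6. 130.  -0.  44. -38.]
-> 439.1,-88.3,176.7,113.2
   [0.11, 0.09, 0.2] turn z 0.03
```

View pics/s4.png

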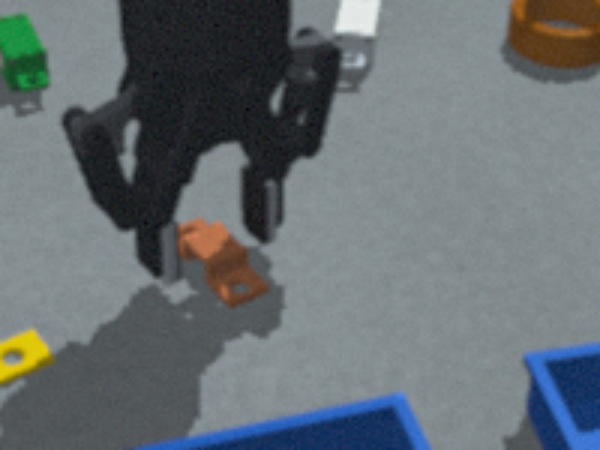

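step_arm(
  motion=[0.1, 0.05, 0.2, 0, 0, 0, 110, 0.1, 0.05, 0.2, 0, 0, 0, 150, 0.1, 0.05, 0.2, 0, 0, 0, 190, 0.1, 0.05, 0.2, 0, 0, 0, 220, 0.1, 0.05, 0.2, 0, 0, 0, 220],
)

```text
clock: 13.55
tcp_pos: [0.4386, -0.0884, 0.1763]
tool_rot: [180.0, 0.0, 113.3]
force: [-0.2, 0.0, 2.0]
width: 0.0209
```

step_arm(
  motion=[0, 0, 0, 0, 0, 0, 220, 0, 0, 0, 0, 0, 0, 220, 0, 0, 0, 0, 0, 0, 220, 0, 0, -0.5, 0, 0, 0, 220, 0, 0, -1.5, 0, 0, 0, 220],
)

```text
clock: 14.05
tcp_pos: [0.4376, -0.0882, 0.1907]
tool_rot: [-179.9, -0.1, 113.3]
force: [-0.6, 1.2, -0.3]
width: 0.0214
```

step_arm(
  motion=[0, 0, -2, 0, 0, 0, 220, 0, 0, -4.5, 0, 0, 0, 220, 0, 0, -7, 0, 0, 0, 220, 0, 0, -8, 0, 0, 0, 220, 0, 0, -8.5, 0, 0, 0, 220],
)

```text
clock: 14.55
tcp_pos: [0.4388, -0.0886, 0.2777]
tool_rot: [179.9, 0.1, 113.3]
force: [-0.7, -0.4, -0.6]
width: 0.0208
```

```bash
python3 plan.py 437.8,264.1,276.5,174.8
```

```text
t 14.6 p [438.8 -88.6 277.7] rot [1.799e+02 1.000e-01 1.133e+02] w 20.8 F [-0.7 -0.4 -0.6] j [-15.  -3. 126.  -0.  57. -38.]
-> 437.8,264.1,276.5,174.8
   [16.21, 6.94, 0.06] turn z -6.15
   [10.39, 14.25, 0.06] turn z -6.15
```

step_arm(
  motion=[2.6, 1.1, 0, 0, 0, -1, 220, 6, 2.6, 0, 0, 0, -2.3, 220, 9.5, 4, 0, 0, 0, -3.6, 220, 13, 5.6, 0, 0, 0, -4.9, 220, 16.2, 6.9, 0, 0, 0, -6.1, 220],
)

```text
clock: 15.05
tcp_pos: [0.4368, 0.0891, 0.2751]
tool_rot: [-179.9, -0.1, 144.1]
force: [0.6, -0.9, -0.7]
width: 0.021
```

step_arm(
  motion=[2.4, 3.3, 0, 0, 0, -1.4, 220, 4.9, 6.7, 0, 0, 0, -2.9, 220, 7.2, 9.9, 0, 0, 0, -4.3, 220, 9.2, 12.7, 0, 0, 0, -5.5, 220, 10.4, 14.3, 0, 0, 0, -6.2, 220],
)

```text
clock: 15.55
tcp_pos: [0.4373, 0.2667, 0.275]
tool_rot: [-180.0, -0.1, 175.1]
force: [-0.4, -0.2, 0.1]
width: 0.0208
```

step_arm(
  motion=[0, 0, 0, 0, 0, 0, 220, 0, 0, 0, 0, 0, 0, 220, 0, 0, 0, 0, 0, 0, 220, 0, 0, 0, 0, 0, 0, 220, 0, 0, 0, 0, 0, 0, 220],
)

```text
clock: 16.05
tcp_pos: [0.4381, 0.2635, 0.2761]
tool_rot: [-180.0, -0.0, 174.7]
force: [0.9, -0.3, -0.7]
width: 0.021
```

```bash
python3 plan.py 437.8,264.1,185,174.8
```

```text
t 16.1 p [438.1 263.5 276.1] rot [-180.    -0.   174.7] w 21.0 F [ 0.9 -0.3 -0.7] j [ 28.   4. 119.  -0.  57. -56.]
-> 437.8,264.1,185,174.8
   [0.03, 0.05, 9.11] turn z -0.01
```

step_arm(
  motion=[0, 0, 1.5, 0, 0, 0, 220, 0, 0, 4, 0, 0, 0, 220, 0, 0, 6, 0, 0, 0, 220, 0, 0, 7.5, 0, 0, 0, 220, 0, 0, 8.4, 0, 0, 0, 220],
)

```text
clock: 16.55
tcp_pos: [0.4376, 0.2636, 0.1909]
tool_rot: [-179.9, -0.1, 174.8]
force: [-0.5, -0.7, 0.4]
width: 0.0206
```

step_arm(
  motion=[0, 0, 0.3, 0, 0, 0, 220, 0, 0, 0.6, 0, 0, 0, 220, 0, 0, 0.7, 0, 0, 0, 220, 0, 0, 0.7, 0, 0, 0, 220, 0, 0, 0.7, 0, 0, 0, 220],
)

```text
clock: 17.05
tcp_pos: [0.4383, 0.2647, 0.1858]
tool_rot: [180.0, 0.1, 174.8]
force: [0.2, -0.1, -0.2]
width: 0.0209
```

```bash
python3 plan.py 437.8,264.1,179.3,174.8
```

```text
t 17.1 p [438.3 264.7 185.8] rot [1.800e+02 1.000e-01 1.748e+02] w 20.9 F [ 0.2 -0.1 -0.2] j [ 28.  12. 122.  -0.  46. -57.]
-> 437.8,264.1,179.3,174.8
   [0.05, -0.06, 0.65] turn z 0.01
```

step_arm(
  motion=[0, 0, 0.2, 0, 0, 0, 220, 0, 0, 0.4, 0, 0, 0, 220, 0, 0, 0.5, 0, 0, 0, 220, 0, 0, 0.6, 0, 0, 0, 220, 0, 0, 0.6, 0, 0, 0, 220],
)

```text
clock: 17.55
tcp_pos: [0.438, 0.2645, 0.1793]
tool_rot: [-180.0, -0.0, 174.8]
force: [-1.0, -0.7, 2.7]
width: 0.0208
```

```bash
python3 plan.py 437.8,264.1,179.3,174.8
```

```text
t 17.6 p [438.  264.5 179.3] rot [-180.    -0.   174.8] w 20.8 F [-1.  -0.7  2.7] j [ 28.  12. 122.  -0.  45. -57.]
-> 437.8,264.1,179.3,174.8
   [0.01, -0.04, 0.0] turn z 0.01
```

step_arm(
  motion=[0, 0, 0, 0, 0, 0, 220, 0, 0, 0, 0, 0, 0, 180, 0, 0, 0, 0, 0, 0, 165, 0, 0, 0, 0, 0, 0, 155, 0, 0, 0, 0, 0, 0, 155],
)

```text
clock: 18.05
tcp_pos: [0.438, 0.2645, 0.1791]
tool_rot: [180.0, 0.0, 174.8]
force: [-0.2, 0.1, -0.4]
width: 0.0332
```

step_arm(
  motion=[0, 0, -0.5, 0, 0, 0, 155, 0, 0, -2, 0, 0, 0, 155, 0, 0, -5, 0, 0, 0, 155, 0, 0, -8, 0, 0, 0, 155, 0, 0, -9, 0, 0, 0, 155],
)

```text
clock: 18.55
tcp_pos: [0.4394, 0.2652, 0.2728]
tool_rot: [179.8, 0.3, 174.8]
force: [0.7, 0.5, 0.1]
width: 0.0336
```

```bash
python3 plan.py 558.8,100.3,240,70.3
```

```text
t 18.6 p [439.4 265.2 272.8] rot [179.8   0.3 174.8] w 33.6 F [0.7 0.5 0.1] j [ 28.   5. 119.   0.  56. -57.]
-> 558.8,100.3,240,70.3
   [-4.46, -5.12, 1.09] turn z 6.97
   [-6.58, -1.65, 1.09] turn z 6.97
   [-6.35, 2.41, 1.09] turn z 6.97
```

step_arm(
  motion=[-0.7, -0.8, 0, 0, 0, 1.1, 120, -1.7, -2, 0.1, 0, 0, 2.7, 105, -2.7, -3.1, 0.4, 0, 0, 4.2, 105, -3.6, -4.1, 0.7, 0, 0, 5.6, 105, -4.5, -5.1, 1, 0, 0, 7, 105],
)

```text
clock: 19.05
tcp_pos: [0.4782, 0.209, 0.2585]
tool_rot: [-180.0, -0.0, 139.5]
force: [-0.2, -0.3, 1.1]
width: 0.0504
```

step_arm(
  motion=[-1.3, -0.3, 0.2, 0, 0, 1.4, 105, -2.6, -0.7, 0.4, 0, 0, 2.8, 105, -4, -1, 0.6, 0, 0, 4.2, 105, -5.3, -1.3, 0.8, 0, 0, 5.6, 105, -6.6, -1.6, 1, 0, 0, 7, 105],
)

```text
clock: 19.55
tcp_pos: [0.5183, 0.1543, 0.2484]
tool_rot: [-179.9, -0.0, 104.5]
force: [1.1, 0.6, -0.6]
width: 0.0498
```

step_arm(
  motion=[-1.5, 0.6, 0.2, 0, 0, 1.6, 105, -3, 1.1, 0.5, 0, 0, 3.3, 105, -4.4, 1.7, 0.7, 0, 0, 4.9, 105, -5.6, 2.1, 0.9, 0, 0, 6.2, 105, -6.3, 2.4, 1, 0, 0, 7, 105],
)

```text
clock: 20.05
tcp_pos: [0.5578, 0.0992, 0.2382]
tool_rot: [-179.9, 0.0, 69.6]
force: [-0.5, -0.3, -0.5]
width: 0.0501
```

step_arm(
  motion=[0, 0, 0, 0, 0, 0, 105, 0, 0, 0, 0, 0, 0, 105, 0, 0, 0, 0, 0, 0, 105, 0, 0, 0, 0, 0, 0, 105],
)

```text
clock: 20.45
tcp_pos: [0.5574, 0.1005, 0.2391]
tool_rot: [-180.0, 0.0, 69.9]
force: [0.8, 0.2, 0.0]
width: 0.0501
```

```bash
python3 plan.py 558.8,100.3,179,70.3;  python3 -c "
from h import *
p,d=robot.camera('side');cv2.imwrite('pics/s5.png',cv2.resize(p[100:300,220:440],None,fx=3,fy=3))"
```

```text
t 20.4 p [557.4 100.5 239.1] rot [-180.     0.    69.9] w 50.1 F [0.8 0.2 0. ] j [  8.  13. 114.   0.  53.  28.]
-> 558.8,100.3,179,70.3
   [0.03, 0.14, 6.01] turn z -0.08
```

View pics/s5.png

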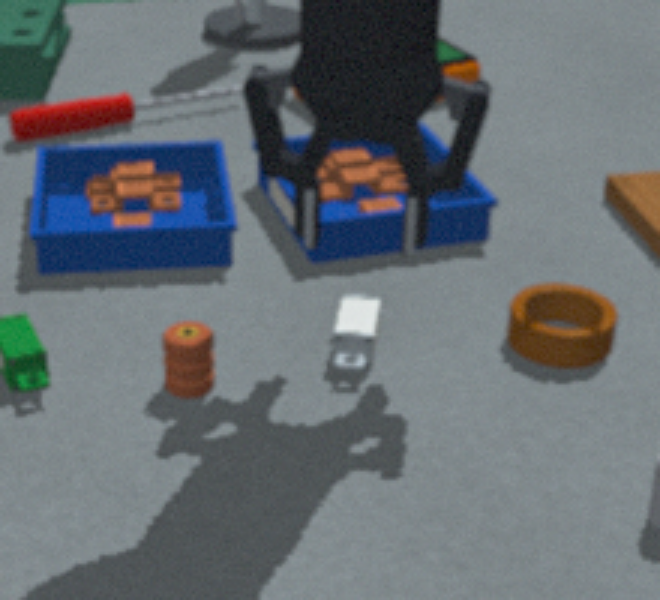

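step_arm(
  motion=[0, 0.1, 1, 0, 0, -0.1, 105, 0, 0.1, 2.5, 0, 0, -0.1, 105, 0, 0.1, 4, 0, 0, -0.1, 105, 0, 0.1, 5, 0, 0, -0.1, 105, 0, 0.1, 5.6, 0, 0, -0.1, 105],
)

```text
clock: 21.0
tcp_pos: [0.5576, 0.0996, 0.1808]
tool_rot: [-179.8, 0.1, 70.3]
force: [-0.5, -0.0, 0.2]
width: 0.0498
```

step_arm(
  motion=[0, 0, 0.2, 0, 0, 0, 105, 0, 0, 0.3, 0, 0, 0, 105, 0, 0, 0.3, 0, 0, 0, 105, 0, 0, 0.3, 0, 0, 0, 105, 0, 0, 0.3, 0, 0, 0, 105],
)

```text
clock: 21.5
tcp_pos: [0.559, 0.0998, 0.1808]
tool_rot: [179.9, -0.0, 70.3]
force: [-0.5, 0.1, 0.2]
width: 0.0501
```

```bash
python3 plan.py 558.8,100.3,179,70.3
```

```text
t 21.5 p [559.   99.8 180.8] rot [179.9  -0.   70.3] w 50.1 F [-0.5  0.1  0.2] j [  8.  17. 115.  -0.  47.  27.]
-> 558.8,100.3,179,70.3
   [0.04, -0.03, 0.18] turn z 0.01
```

step_arm(
  motion=[0, 0, 0.1, 0, 0, 0, 105, 0, 0, 0.1, 0, 0, 0, 145, 0, 0, 0.1, 0, 0, 0, 185, 0, 0, 0.1, 0, 0, 0, 215, 0, 0, 0.1, 0, 0, 0, 215],
)

```text
clock: 22.0
tcp_pos: [0.5588, 0.0998, 0.1794]
tool_rot: [180.0, -0.0, 70.3]
force: [-0.3, 0.1, 2.0]
width: 0.0233
```

step_arm(
  motion=[0, 0, 0, 0, 0, 0, 215, 0, 0, 0, 0, 0, 0, 215, 0, 0, 0, 0, 0, 0, 215, 0, 0, -0.5, 0, 0, 0, 215, 0, 0, -1.5, 0, 0, 0, 215],
)

```text
clock: 22.5
tcp_pos: [0.5577, 0.0996, 0.1933]
tool_rot: [-179.8, 0.1, 70.3]
force: [-0.5, -0.3, -0.8]
width: 0.0229
```

step_arm(
  motion=[0, 0, -2, 0, 0, 0, 215, 0, 0, -4.5, 0, 0, 0, 215, 0, 0, -7, 0, 0, 0, 215, 0, 0, -8, 0, 0, 0, 215, 0, 0, -8.5, 0, 0, 0, 215],
)

```text
clock: 23.0
tcp_pos: [0.5591, 0.0998, 0.2808]
tool_rot: [179.9, -0.1, 70.3]
force: [-0.3, 0.2, -0.6]
width: 0.0229
```

```bash
python3 plan.py 433.6,-271.4,279.5,5.4
```

```text
t 23.0 p [559.1  99.8 280.8] rot [ 1.799e+02 -1.000e-01  7.030e+01] w 22.9 F [-0.3  0.2 -0.6] j [  8.  10. 112.  -0.  58.  27.]
-> 433.6,-271.4,279.5,5.4
   [-19.59, 0.34, 0.07] turn z 6.49
   [-16.34, 10.8, 0.07] turn z 6.49
```

step_arm(
  motion=[-3, 0, 0, 0, 0, 1, 215, -7.2, 0.1, 0, 0, 0, 2.4, 215, -11.5, 0.2, 0, 0, 0, 3.8, 215, -15.7, 0.3, 0, 0, 0, 5.2, 215, -19.6, 0.3, 0, 0, 0, 6.5, 215],
)

```text
clock: 23.5
tcp_pos: [0.4941, -0.0872, 0.278]
tool_rot: [-179.9, 0.1, 37.6]
force: [1.4, -0.4, -1.0]
width: 0.0233
```

step_arm(
  motion=[-3.8, 2.5, 0, 0, 0, 1.5, 215, -7.6, 5, 0, 0, 0, 3, 215, -11.3, 7.5, 0, 0, 0, 4.5, 215, -14.5, 9.6, 0, 0, 0, 5.8, 215, -16.3, 10.8, 0, 0, 0, 6.5, 215],
)

```text
clock: 24.0
tcp_pos: [0.4314, -0.2732, 0.278]
tool_rot: [-180.0, 0.1, 5.0]
force: [0.4, 1.4, -1.3]
width: 0.0232
```

step_arm(
  motion=[0, 0, 0, 0, 0, 0, 215, 0, 0, 0, 0, 0, 0, 215, 0, 0, 0, 0, 0, 0, 215, 0, 0, 0, 0, 0, 0, 215, 0, 0, 0, 0, 0, 0, 215],
)

```text
clock: 24.5
tcp_pos: [0.4334, -0.2701, 0.279]
tool_rot: [-180.0, 0.0, 5.4]
force: [1.1, 0.3, -2.7]
width: 0.0231
```

```bash
python3 plan.py 433.6,-271.4,188,5.4;  python3 -c "
from h import *
p,d=robot.camera('side');cv2.imwrite('pics/s6.png',cv2.resize(p[180:480,220:560],None,fx=2,fy=2))"
```

```text
t 24.5 p [ 433.4 -270.1  279. ] rot [-180.     0.     5.4] w 23.1 F [ 1.1  0.3 -2.7] j [-35.   4. 119.   0.  57.  50.]
-> 433.6,-271.4,188,5.4
   [0.01, 0.13, 9.1] turn z 0.01
```

View pics/s6.png

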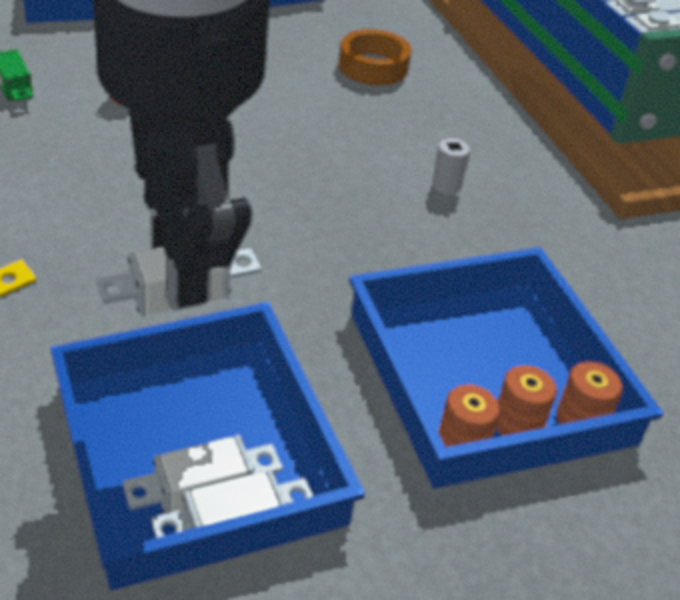

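Held level and aligned; lower it.

step_arm(
  motion=[0, 0.05, 1.5, 0, 0, 0, 215, 0, 0.05, 4, 0, 0, 0, 215, 0, 0.05, 6, 0, 0, 0, 215, 0, 0.05, 7.5, 0, 0, 0, 215, 0, 0.05, 8.4, 0, 0, 0, 215],
)

```text
clock: 25.05
tcp_pos: [0.4328, -0.2709, 0.1939]
tool_rot: [-179.9, 0.1, 5.4]
force: [-0.3, 0.8, -0.5]
width: 0.0231
```

step_arm(
  motion=[0, 0, 0.2, 0, 0, 0, 215, 0, 0, 0.4, 0, 0, 0, 215, 0, 0, 0.5, 0, 0, 0, 215, 0, 0, 0.5, 0, 0, 0, 215, 0, 0, 0.5, 0, 0, 0, 215],
)

```text
clock: 25.55
tcp_pos: [0.4334, -0.2718, 0.1908]
tool_rot: [180.0, -0.1, 5.3]
force: [0.5, -0.8, -1.8]
width: 0.0229
```

```bash
python3 plan.py 433.6,-271.4,182.4,5.4
```

```text
t 25.6 p [ 433.4 -271.8  190.8] rot [ 1.8e+02 -1.0e-01  5.3e+00] w 22.9 F [ 0.5 -0.8 -1.8] j [-35.  11. 122.   0.  47.  50.]
-> 433.6,-271.4,182.4,5.4
   [0.03, -0.04, 0.84] turn z -0.01
```

step_arm(
  motion=[0, 0, 0.3, 0, 0, 0, 215, 0, 0, 0.5, 0, 0, 0, 215, 0, 0, 0.6, 0, 0, 0, 215, 0, 0, 0.7, 0, 0, 0, 215, 0, 0, 0.75, 0, 0, 0, 215],
)

```text
clock: 26.05
tcp_pos: [0.433, -0.2716, 0.1825]
tool_rot: [-180.0, 0.0, 5.3]
force: [0.0, -0.2, -1.5]
width: 0.0232
```

```bash
python3 plan.py 433.6,-271.4,182.4,5.4
```

```text
t 26.1 p [ 433.  -271.6  182.5] rot [-180.     0.     5.3] w 23.2 F [ 0.  -0.2 -1.5] j [-35.  12. 122.  -0.  46.  50.]
-> 433.6,-271.4,182.4,5.4
   [0.06, -0.02, 0.01] turn z -0.01
```

step_arm(
  motion=[0, 0, 0.05, 0, 0, 0, 215, 0, 0, 0.05, 0, 0, 0, 215, 0, 0, 0.1, 0, 0, 0, 215, 0, 0, 0.1, 0, 0, 0, 215],
)

```text
clock: 26.45
tcp_pos: [0.4331, -0.2716, 0.1824]
tool_rot: [-180.0, 0.0, 5.3]
force: [-3.3, 0.9, 5.7]
width: 0.023
```

```bash
python3 plan.py 433.6,-271.4,182.4,5.4
```

```text
t 26.4 p [ 433.1 -271.6  182.4] rot [-180.     0.     5.3] w 23.0 F [-3.3  0.9  5.7] j [-35.  12. 122.  -0.  46.  50.]
-> 433.6,-271.4,182.4,5.4
   [0.05, -0.02, -0.0] turn z -0.01
```

step_arm(
  motion=[0, 0, 0, 0, 0, 0, 200, 0, 0, 0, 0, 0, 0, 175, 0, 0, 0, 0, 0, 0, 160, 0, 0, 0, 0, 0, 0, 150, 0, 0, 0, 0, 0, 0, 150],
)

```text
clock: 26.95
tcp_pos: [0.4331, -0.2717, 0.1816]
tool_rot: [180.0, -0.0, 5.3]
force: [-0.5, -0.9, 0.4]
width: 0.0349
```

step_arm(
  motion=[0, 0, -0.5, 0, 0, 0, 150, 0, 0, -2, 0, 0, 0, 150, 0, 0, -5, 0, 0, 0, 150, 0, 0, -8, 0, 0, 0, 150, 0, 0, -10, 0, 0, 0, 150],
)

```text
clock: 27.45
tcp_pos: [0.4336, -0.272, 0.2842]
tool_rot: [179.9, -0.1, 5.3]
force: [0.8, -0.5, -0.2]
width: 0.0352
```

```bash
python3 plan.py 449.6,74.9,250,90
```

```text
t 27.4 p [ 433.6 -272.   284.2] rot [ 1.799e+02 -1.000e-01  5.300e+00] w 35.2 F [ 0.8 -0.5 -0.2] j [-35.   4. 119.  -0.  57.  50.]
-> 449.6,74.9,250,90
   [1.61, -11.46, 1.14] turn z -5.64
   [6.84, -9.34, 1.14] turn z -5.64
   [10.44, -5.0, 1.14] turn z -5.64
```

step_arm(
  motion=[0.2, -1.7, 0, 0, 0, -0.8, 120, 0.6, -4.2, 0.2, 0, 0, -2, 90, 0.9, -6.7, 0.5, 0, 0, -3.3, 90, 1.3, -9.1, 0.8, 0, 0, -4.5, 90, 1.6, -11.5, 1, 0, 0, -5.6, 90],
)

```text
clock: 27.95
tcp_pos: [0.4382, -0.1547, 0.2719]
tool_rot: [180.0, -0.0, 33.6]
force: [-0.4, 0.1, -0.2]
width: 0.0553
```

step_arm(
  motion=[1.4, -1.9, 0.2, 0, 0, -1.1, 90, 2.7, -3.7, 0.4, 0, 0, -2.2, 90, 4.1, -5.6, 0.6, 0, 0, -3.4, 90, 5.5, -7.4, 0.8, 0, 0, -4.5, 90, 6.8, -9.3, 1, 0, 0, -5.6, 90],
)

```text
clock: 28.45
tcp_pos: [0.4441, -0.0397, 0.2621]
tool_rot: [180.0, -0.0, 61.6]
force: [-0.0, 0.1, 1.7]
width: 0.0548
```

step_arm(
  motion=[2.4, -1.2, 0.2, 0, 0, -1.3, 90, 4.9, -2.4, 0.4, 0, 0, -2.7, 90, 7.3, -3.5, 0.6, 0, 0, -4, 90, 9.3, -4.5, 0.8, 0, 0, -5.1, 90, 10.4, -5, 1, 0, 0, -5.7, 90],
)

```text
clock: 28.95
tcp_pos: [0.45, 0.0761, 0.252]
tool_rot: [180.0, -0.0, 90.1]
force: [-0.5, -0.1, -0.8]
width: 0.0551
```

step_arm(
  motion=[0, 0, 0, 0, 0, 0, 90, 0, 0, 0, 0, 0, 0, 90, 0, 0, 0, 0, 0, 0, 90, 0, 0, 0, 0, 0, 0, 90, 0, 0, 0, 0, 0, 0, 90],
)

```text
clock: 29.45
tcp_pos: [0.4501, 0.074, 0.2517]
tool_rot: [180.0, 0.0, 89.7]
force: [0.2, 0.8, -0.5]
width: 0.055
```

```bash
python3 plan.py 449.6,74.9,183,90;  python3 -c "
from h import *
p,d=robot.camera('side');cv2.imwrite('pics/s7.png',cv2.resize(p[100:480,150:560],None,fx=1.5,fy=1.5))"
```

```text
t 29.4 p [450.1  74.  251.7] rot [180.    0.   89.7] w 55.0 F [ 0.2  0.8 -0.5] j [  6.   0. 126.  -0.  54.   6.]
-> 449.6,74.9,183,90
   [0.09, -0.05, 6.87] turn z -0.05
```

View pics/s7.png

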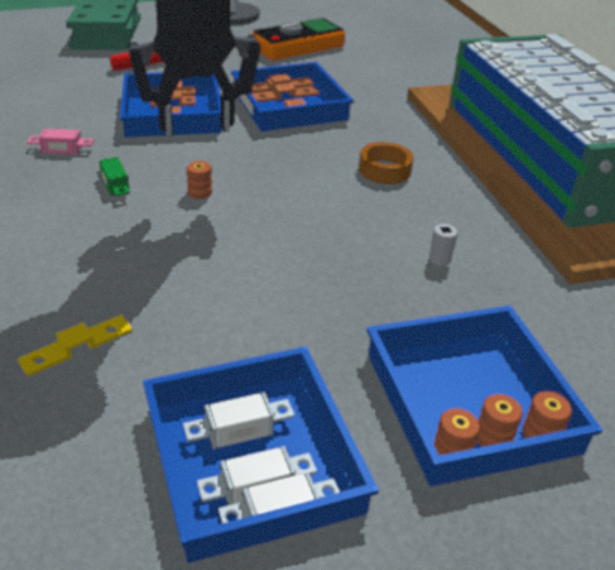

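step_arm(
  motion=[0.1, 0, 1.2, 0, 0, 0, 90, 0.1, 0, 3, 0, 0, 0, 90, 0.1, 0, 4.6, 0, 0, 0, 90, 0.1, 0, 5.8, 0, 0, 0, 90, 0.1, 0, 6.5, 0, 0, 0, 90],
)

```text
clock: 30.0
tcp_pos: [0.4493, 0.0755, 0.185]
tool_rot: [-179.9, 0.0, 89.8]
force: [0.4, 0.3, 0.4]
width: 0.0551
```

step_arm(
  motion=[0, 0, 0.2, 0, 0, 0, 90, 0, 0, 0.3, 0, 0, 0, 90, 0, 0, 0.3, 0, 0, 0, 90, 0, 0, 0.3, 0, 0, 0, 90, 0, 0, 0.3, 0, 0, 0, 90],
)

```text
clock: 30.5
tcp_pos: [0.4504, 0.0757, 0.1842]
tool_rot: [179.9, -0.0, 89.8]
force: [0.7, 0.7, 0.1]
width: 0.0553
```

```bash
python3 plan.py 449.6,74.9,182,90
```

```text
t 30.5 p [450.4  75.7 184.2] rot [179.9  -0.   89.8] w 55.3 F [0.7 0.7 0.1] j [  6.   6. 129.   0.  45.   7.]
-> 449.6,74.9,182,90
   [-0.08, -0.08, 0.22] turn z -0.03
```

step_arm(
  motion=[-0.05, 0, 0.1, 0, 0, 0, 110, -0.05, 0, 0.1, 0, 0, 0, 140, -0.05, 0, 0.1, 0, 0, 0, 170, -0.05, 0, 0.1, 0, 0, 0, 195, -0.05, 0, 0.1, 0, 0, 0, 195],
)

```text
clock: 31.0
tcp_pos: [0.4501, 0.0752, 0.1829]
tool_rot: [180.0, 0.0, 89.8]
force: [-1.6, -1.0, 3.5]
width: 0.0287
```

step_arm(
  motion=[0, 0, 0, 0, 0, 0, 195, 0, 0, 0, 0, 0, 0, 195, 0, 0, 0, 0, 0, 0, 195, 0, 0, -0.5, 0, 0, 0, 195, 0, 0, -1.5, 0, 0, 0, 195],
)

```text
clock: 31.5
tcp_pos: [0.4493, 0.0751, 0.1971]
tool_rot: [-179.9, 0.0, 89.8]
force: [0.2, -0.4, 0.0]
width: 0.0289
```

step_arm(
  motion=[0, 0, -2, 0, 0, 0, 195, 0, 0, -4.5, 0, 0, 0, 195, 0, 0, -7, 0, 0, 0, 195, 0, 0, -8.5, 0, 0, 0, 195, 0, 0, -9.5, 0, 0, 0, 195],
)

```text
clock: 32.0
tcp_pos: [0.4505, 0.0753, 0.2948]
tool_rot: [179.8, -0.0, 89.8]
force: [0.0, -0.5, -0.4]
width: 0.0286
```

```bash
python3 plan.py 622.4,-252.7,293,90
```

```text
t 32.0 p [450.5  75.3 294.8] rot [179.8  -0.   89.8] w 28.6 F [ 0.  -0.5 -0.4] j [  6.  -3. 124.   0.  59.   7.]
-> 622.4,-252.7,293,90
   [-16.37, 8.64, 0.09] turn z -0.02
   [-16.39, 8.62, 0.09] turn z -0.02
```

step_arm(
  motion=[-2.5, 1.3, 0, 0, 0, 0, 195, -6, 3.2, 0, 0, 0, 0, 195, -9.5, 5, 0, 0, 0, 0, 195, -13, 6.9, 0, 0, 0, 0, 195, -16.4, 8.6, 0, 0, 0, 0, 195],
)

```text
clock: 32.5
tcp_pos: [0.536, -0.0905, 0.2925]
tool_rot: [-180.0, -0.0, 89.8]
force: [0.3, 0.4, -0.2]
width: 0.0291
```

step_arm(
  motion=[-4, 2.1, 0, 0, 0, 0, 195, -8, 4.2, 0, 0, 0, 0, 195, -11.6, 6.1, 0, 0, 0, 0, 195, -14.6, 7.7, 0, 0, 0, 0, 195, -16.4, 8.6, 0, 0, 0, 0, 195],
)

```text
clock: 33.0
tcp_pos: [0.6218, -0.2559, 0.2922]
tool_rot: [-180.0, 0.0, 89.7]
force: [0.7, 0.1, 0.2]
width: 0.0288
```

step_arm(
  motion=[0, 0, 0, 0, 0, 0, 195, 0, 0, 0, 0, 0, 0, 195, 0, 0, 0, 0, 0, 0, 195, 0, 0, 0, 0, 0, 0, 195, 0, 0, 0, 0, 0, 0, 195],
)

```text
clock: 33.5
tcp_pos: [0.6208, -0.2523, 0.2928]
tool_rot: [-180.0, -0.0, 89.9]
force: [-0.5, -0.0, -0.0]
width: 0.0288
```

```bash
python3 plan.py 622.4,-252.7,192,90
```

```text
t 33.5 p [ 620.8 -252.3  292.8] rot [-180.    -0.    89.9] w 28.8 F [-0.5 -0.  -0. ] j [-24.  19.  99.   0.  62. -24.]
-> 622.4,-252.7,192,90
   [-0.04, 0.16, 10.08] turn z -0.02
```

step_arm(
  motion=[0, 0.1, 1.5, 0, 0, 0, 195, 0, 0.1, 4.3, 0, 0, 0, 195, 0, 0.1, 7, 0, 0, 0, 195, 0, 0.1, 8.8, 0, 0, 0, 195, 0, 0.1, 9.8, 0, 0, 0, 195],
)

```text
clock: 34.0
tcp_pos: [0.621, -0.2526, 0.1916]
tool_rot: [-179.8, -0.1, 89.9]
force: [-0.1, -0.5, -0.9]
width: 0.0288
```

step_arm(
  motion=[0, 0, 0.2, 0, 0, 0, 195, 0, 0, 0.3, 0, 0, 0, 195, 0, 0, 0.3, 0, 0, 0, 195, 0, 0, 0.3, 0, 0, 0, 195, 0, 0, 0.3, 0, 0, 0, 195],
)

```text
clock: 34.5
tcp_pos: [0.6226, -0.2536, 0.1929]
tool_rot: [179.9, 0.0, 89.8]
force: [-0.4, 0.9, -0.5]
width: 0.0287
```

```bash
python3 plan.py 622.4,-252.7,185.9,90
```

```text
t 34.5 p [ 622.6 -253.6  192.9] rot [179.9   0.   89.8] w 28.7 F [-0.4  0.9 -0.5] j [-24.  26. 102.  -0.  52. -24.]
-> 622.4,-252.7,185.9,90
   [0.09, -0.02, 0.7] turn z -0.03
```

step_arm(
  motion=[0, 0, 0.2, 0, 0, 0, 195, 0, 0, 0.4, 0, 0, 0, 195, 0, 0, 0.5, 0, 0, 0, 195, 0, 0, 0.6, 0, 0, 0, 195, 0, 0, 0.6, 0, 0, 0, 195],
)

```text
clock: 35.0
tcp_pos: [0.622, -0.2533, 0.186]
tool_rot: [-180.0, -0.0, 89.8]
force: [-2.5, -0.6, 4.1]
width: 0.0284
```

step_arm(
  motion=[0, 0, 0, 0, 0, 0, 195, 0, 0, 0.05, 0, 0, 0, 195, 0, 0, 0.05, 0, 0, 0, 195],
)

```text
clock: 35.3
tcp_pos: [0.622, -0.2533, 0.186]
tool_rot: [-180.0, -0.0, 89.8]
force: [-3.2, 2.3, 7.3]
width: 0.0289
```

```bash
python3 plan.py 622.4,-252.7,185.9,90
```

```text
t 35.3 p [ 622.  -253.3  186. ] rot [-180.    -0.    89.8] w 28.9 F [-3.2  2.3  7.3] j [-24.  26. 102.  -0.  52. -24.]
-> 622.4,-252.7,185.9,90
   [0.06, 0.04, 0.01] turn z -0.03
```

step_arm(
  motion=[0, 0, 0, 0, 0, 0, 180, 0, 0, 0, 0, 0, 0, 160, 0, 0, 0, 0, 0, 0, 145, 0, 0, 0, 0, 0, 0, 130, 0, 0, 0, 0, 0, 0, 130],
)

```text
clock: 35.8
tcp_pos: [0.6221, -0.2533, 0.1849]
tool_rot: [-180.0, -0.0, 89.8]
force: [-0.3, -0.5, -0.4]
width: 0.0419
```

step_arm(
  motion=[0, 0, -0.5, 0, 0, 0, 130, 0, 0, -2, 0, 0, 0, 130, 0, 0, -5, 0, 0, 0, 130, 0, 0, -9, 0, 0, 0, 130, 0, 0, -13, 0, 0, 0, 130],
)

```text
clock: 36.3
tcp_pos: [0.6219, -0.2532, 0.3174]
tool_rot: [180.0, 0.0, 89.8]
force: [-0.4, 0.3, 0.4]
width: 0.042
```

step_arm(
  motion=[3, -1.5, -0.5, 0, 0, 0, 130, 7, -4, -1, 0, 0, 0, 130, 11, -7, -1.5, 0, 0, 0, 130, 15, -10, -2, 0, 0, 0, 130, 18, -12, -2, 0, 0, 0, 130],
)

```text
clock: 36.8
tcp_pos: [0.501, -0.0713, 0.3372]
tool_rot: [179.9, 0.0, 89.8]
force: [0.7, 0.5, -0.4]
width: 0.0418
```

step_arm(
  motion=[3, -1.5, 0, 0, 0, 0, 130, 6, -3, 0, 0, 0, 0, 130, 8, -4, 0, 0, 0, 0, 130, 8, -4, 0, 0, 0, 0, 130, 8, -4, 0, 0, 0, 0, 130],
)

```text
clock: 37.3
tcp_pos: [0.463, 0.0073, 0.3365]
tool_rot: [179.9, 0.0, 89.9]
force: [0.8, -0.1, 0.4]
width: 0.0421
```

```bash
python3 plan.py; cat > m2.py <<'E'
from h import *
p,d=robot.camera("top");W=world("top",d)
hsv=cv2.cvtColor(p,cv2.COLOR_BGR2HSV);H,S,V=[hsv[...,i].astype(int) for i in range(3)]
orange=((H<22)|(H>170))&(S>90); white=(V>165)&(S<60)
def roi(m,x0,y0,x1,y1):
    r=np.zeros_like(m); r[y0:y1,x0:x1]=m[y0:y1,x0:x1]; return r
for n,m,b in [("long",orange,(162,120,205,208)),("short",orange,(155,225,195,305)),("fuse",white|((abs(W[...,2]-.06)<.05)&(S<90)),(455,240,489,310)),("ins",orange,(445,135,485,205)),
 ("tape",orange,(250,100,305,155)),("socket",abs(W[...,2]-.065)<.05,(365,120,395,148))]:
    try: print(n,*rect(W,roi(m,*b)))
    except Exception as e: print(n,e)
q=np.hstack([p[110:320,100:235],p[110:320,425:545]]); cv2.imwrite("pics/fin.png",cv2.resize(q,None,fx=2.8,fy=2.8))
E
python3 m2.py
```

```text
t 37.3 p [463.    7.3 336.5] rot [179.9   0.   89.9] w 42.1 F [ 0.8 -0.1  0.4] j [ -2.  -5. 121.  -0.  64.  -2.]
long [612.9 256.7 101.7  22.6   4.9] [ 4.   8.2 18.9] 605
short [437.4 263.6  63.4  22.   -3.7] [ 4.4 10.9 19.4] 375
fuse [ 432.1 -275.3   83.4   31.8    5.8] [ 8.6 24.9 29. ] 596
ins [ 620.4 -252.    28.    27.9  -88.4] [12.7 37.5 41.3] 269
tape [681.9  82.8  65.6  65.  -74.5] [ 2.8 22.9 26.8] 631
socket [676.5 -95.2  23.8  20.8   1.6] [22.6 37.2 39.9] 166
```

View pics/fin.png

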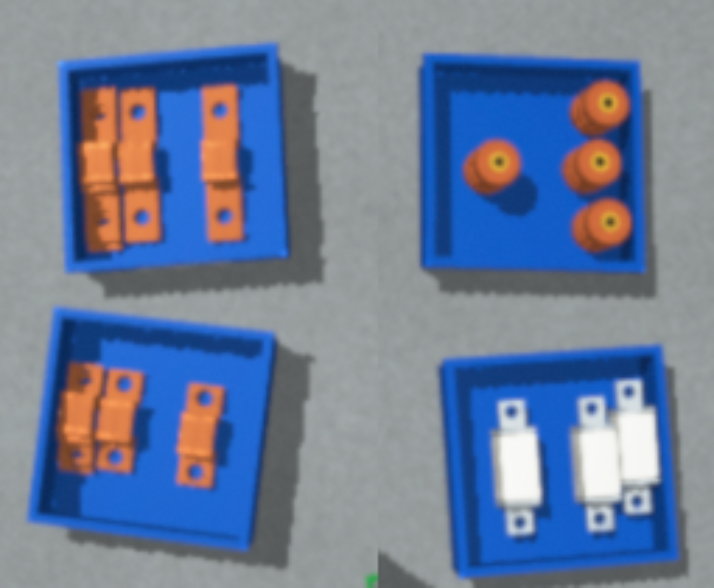

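All four parts sit on their bin floors, in line with the stock. The tape and socket are unmoved.

```bash
python3 -c "
from bench import robot
print(robot.close_job())"
```

```text
the job is handed in; nothing more can be done
None
```

All four parts are back in their bins, in the order listed: long busbar, short busbar, fuse, insulator. I handed the job in at about 37 s of the 112 s allowed. Each part was lowered until it was at or near the bin floor, then released with the fingers opened only a little.

- **Placement:** in the final top view, each part came out within about 4 mm of the middle of its free place. The 4 mm is the fuse; the others were within about 2.5 mm.
- **Alignment:** measured angles match the bins to within about 1.5° (long busbar 4.9° vs 5.3°, short −3.7° vs −5.2°, fuse 5.8° vs 5.4°). The insulator stands upright.
- **Left alone:** the tape roll and the socket measured within 1 mm of where they started. The look-alikes were not touched, though I did not measure them at the end.
- **Forces:** the highest wrist force reading I saw was about 8 N.
- **Disagreement:** the fuse's measured outline was wider than the real part (32 mm vs 24 mm), because the camera also sees its side. Its 4 mm offset is probably partly due to that.

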